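# Pack the tasting crate in two layers

## Robot

A 7-joint arm with a two-finger parallel gripper is mounted at the origin on the work surface. World frame = base frame: x ahead of the robot, y to its left, z up, the work surface at z = 0. Lengths are in m, angles in degrees, forces in N, time in s.
With the tool pointing down it reaches from about 0.425 to 0.875 m from the base axis. Payload 4.7 kg.
Tool frame: the origin (TCP) lies on the mounting face of the last link; the fingertips stand 182 mm ahead of it and the grasp point (between the pads) lies 164 mm ahead of it; z points along the fingers, y is the line along which they close (so a half turn about z gives the same grasp; the last joint's range is limited). The gripper opens to 87 mm and grips with 3 to 60 N. Pads are 19 mm wide; open, the fingers measure 117 mm over their backs; the gripper's body (75 mm by 190 mm) begins 51 mm behind the grasp point.
Start: joints at [-62.275, 18.392, -4.016, 83.108, 1.295, 78.541, -3.26], TCP at [0.294, 0.58, 0.405] pointing down, gripper open.
Joint ranges: [-163.93, 163.93], [-17.29, 119.83], [-79.2, 71.16], [3.27, 140.29], [-89.18, 269.18], [5.43, 117.66], [-154.24, 154.24]. Speed limits (degrees/s): [147.25, 147.25, 180, 180, 180, 180, 180].

## Interface

Orientations are given as [roll, pitch, yaw] about the fixed x, y, z axes, in that order (R = Rz(yaw) Ry(pitch) Rx(roll)).
In Python, from cell import env gives the robot as it stands.
- The arm moves only by the tool servo_tool, never from a script. Its argument "plan" is a list of rows, each an object with "xyz": the shift along the tool's x, y, z in cm, a list of three; "twist": the turn, a rotation vector about the tool's x, y, z in degrees, a list of three; "jaw": the closure, from 0 (fully open) to 1 (shut). In form: [{"xyz": [x, y, z], "twist": [wx, wy, wz], "jaw": jaw}, ...]. A call has 1 to 10 rows; each row is the pose to reach, as a shift and turn from the pose commanded when the call began, along the tool's axes at that moment; what a row does not reach only later rows make up. A row lasts 1/12 s, in which the tool goes at most 41.7 mm and 7.16 degrees, less where a joint would pass 70% of its speed; a pose out of reach is approached as far as the arm can. A call with a gripper value outside its range is refused whole. The fingers move at their own pace and stop on an object; "newtons" is the grip in N (left out, the last holds). Time passes only in rows, so rows that repeat a pose let the fingers close. It gives the time, the measured TCP pose, the force, the opening and the grip force at its end, in the units of the state.
- env.get_obs(): the state, without advancing time (a new reading comes with each control period).
- env.read_camera(name): name is "scene" or "top" or "wrist"; returns a dict with "img" (400x640x3 uint8, red, green, blue), "camera_matrix" (3x3 intrinsics, pixels), "R" (3x3) and "t" (3): a world point X has camera coordinates R X + t. Camera axes: x right, y down, z forward; pixel columns grow to the right and rows downward; lengths in m; the calibration is good to about 2 mm. A picture is of the moment at which its call begins. There is no depth.
- env.sign_off(): hands the job in; it is judged then, once.
The state is a dict: "time_s": time; "qpos": joint angles; "joint_velocities": joint speeds; "effort": joint torques, N m; "tool_pos": TCP position; "tool_rot": TCP orientation; "force": force on the tool from outside, world axes, zero at the start; "wrist_torque": the same for the moment, N m; "grip_width": finger opening in m; "grasp_force": force on a finger pad.
Only numpy, scipy, OpenCV 4.12 (cv2) and the standard library are available. Lean on these libraries where they do the work, as an engineer would, in place of code of your own. Each camera call takes 0.05 s, during which the arm holds its last target. There are 200 camera calls.

## Task

Finish packing the open plywood crate: stand the small carton upright on the crate's floor in the empty half beside the white tub, then lay the divider plate level on the four corner posts above them, and last stand the small round tin upright on the divider plate, beside its grip. Leave the tub where it is in the crate, and the amber jar where it stands on the bench.

Things in the scene. Friction and masses are not known exactly. Their poses are not given: they have to be found in the camera images.
- crate: Open plywood gift crate fixed to the bench, outside 226 (its x) x 166 (its y) x 84 mm high; walls 8 mm and floor 8 mm thick, so inside 210 x 150 mm, 76 mm deep. In each inside corner stands a 14 x 14 mm wooden post whose top is 16 mm below the rim (68 mm above the bench): the divider rests on these four posts. Origin: centre of its underside, on the bench; x along the long side, z up.
- tub: Round white lidded tub, 70 mm diameter, 54 mm high, already standing on the crate's floor in one half of its length (about 52 mm from the centre along the crate's x, either end). Origin: centre of its underside, z up. It stays there.
- liner: Square of baking paper, 76 mm, less than 1 mm thick, fixed flat on the crate's floor in the empty half, where the small carton belongs. It offers no resistance. Origin: its centre, on the crate's floor (8 mm above the bench).
- carton: Small closed rusk carton of plain cardboard with a paper band, 70 (its x) x 50 (its y) x 54 mm high, 0.08 to 0.17 kg. Stands on the bench to the robot's left. Origin: centre of its underside, z up.
- divider: Flat aluminium divider plate, 202 (its x) x 142 (its y) x 4 mm, with a dark wooden grip bar standing on its middle: 14 mm thick (along x), 60 mm long (along y), its top 38 mm above the plate's underside. 0.22 to 0.34 kg; fits the crate with 4 mm to spare on every side, either way round. Lies on the bench to the robot's right. Origin: centre of the plate's underside, z up.
- tin: Small round steel tin with a lid, 57 mm diameter, 42 mm high, closed, 0.09 to 0.18 kg. Stands on the bench to the robot's left. Origin: centre of its underside, z up.
- jar: Amber glass jar with a steel cap and paper label, 54 mm diameter, 75 mm high, standing loose among the carton and the tin; a bystander. Origin: centre of its underside.
Mind the look-alikes: they are no part of the job. What is shaped like the tin but turquoise is not meant. Leave any turquoise look-alike of the carton alone.

How it is judged (in metres and radians):
On the way, in this order (a step that is already met when the one before it is completed fails the run):
1. the small carton stands upright, released, on the crate's floor (x of carton in the frame of crate between -0.1 and 0.1 m and y of carton in the frame of crate between -0.07 and 0.07 m and z of carton in the frame of crate below 0.014 m and angle between carton's own z axis and vertical below 0.1 rad and contact force between the fingers and carton below 0.1 N and linear speed of carton below 0.02 m/s and angular speed of carton below 0.2 rad/s), for 0.2 s.
2. the divider lies level and released on the four posts, with the carton under it (x of divider in the frame of crate between -0.01 and 0.01 m and y of divider in the frame of crate between -0.01 and 0.01 m and z of divider in the frame of crate between 0.065 and 0.0715 m and angle between divider's own z axis and vertical below 0.03 rad and angle between the x axis of divider and the x axis of crate, either way round below 0.1 rad and contact force between the fingers and divider below 0.1 N and linear speed of divider below 0.02 m/s and angular speed of divider below 0.2 rad/s and x of carton in the frame of crate between -0.1 and 0.1 m and y of carton in the frame of crate between -0.07 and 0.07 m and z of carton in the frame of crate below 0.014 m and angle between carton's own z axis and vertical below 0.1 rad), for 0.2 s.
At the end, for the whole second after the job is handed in: Small carton and tub upright on the crate floor (within 6 mm); divider on the four posts, level within 0.03 rad, centred within 10 mm, aligned within 0.1 rad (either way round); tin upright on the divider plate (upright: within 0.1 rad); all released and at rest (x of carton in the frame of crate between -0.1 and 0.1 m and y of carton in the frame of crate between -0.07 and 0.07 m and z of each of carton, tub in the frame of crate below 0.014 m and angle between each of carton, tub, tin's own z axis and vertical below 0.1 rad and x of tub in the frame of crate between -0.1 and 0.1 m and y of tub in the frame of crate between -0.07 and 0.07 m and x of divider in the frame of crate between -0.01 and 0.01 m and y of divider in the frame of crate between -0.01 and 0.01 m and z of divider in the frame of crate between 0.065 and 0.0715 m and angle between divider's own z axis and vertical below 0.03 rad and angle between the x axis of divider and the x axis of crate, either way round below 0.1 rad and x of tin in the frame of divider between -0.1 and 0.1 m and y of tin in the frame of divider between -0.07 and 0.07 m and z of tin in the frame of divider between 0.001 and 0.008 m and linear speed of each of carton, tub, divider, tin below 0.02 m/s and angular speed of each of carton, tub, divider, tin below 0.2 rad/s); the robot touches nothing.
It fails at once if the tub in the crate is shifted by more than 30 mm (distance of tub from where it was at the start of the episode above 0.03 m).
It fails at once if the amber jar is shifted by more than 30 mm (distance of jar from where it was at the start of the episode above 0.03 m).
It also fails if it takes over 72 s, if anything falls off the work surface, if the arm or the gripper's body presses on something with over 40 N, if the wrist force passes 120 N, or if a joint passes its speed limit or range.

## Working session

There is one attempt and no reset: what is moved stays moved. The work goes in short steps, Python scripts to look and compute and a tool call to move; the robot and the scene stay as the last step left them, time stands still between calls to the robot, and variables do not carry over. Pictures are saved under pics/ and viewed, at most 10 in all, crops included, and the job is handed in when it is done.

Besides the shell and the picture viewer there is one more tool, called after "Request:" as name(argument=value, ...) on one line, values as JSON. servo_tool: Moves the arm, as the interface text tells. Its arguments: {"type":"object","properties":{"plan":{"type":"array","items":{"type":"object","properties":{"xyz":{"type":"array","items":{"type":"number"}},"twist":{"type":"array","items":{"type":"number"}},"jaw":{"type":"number"}}}},"newtons":{"type":"number"}},"required":["plan"]}

```bash
mkdir -p pics
python3 - <<'E'
from cell import env
import cv2,numpy as np
for n in("scene","top"):
    c=env.read_camera(n);cv2.imwrite(f"pics/{n}0.png",c["img"][:,:,::-1]);print(n,c["camera_matrix"],c["R"],c["t"])
o=env.get_obs();print(o)
E
```

```text
scene [[434.54851493   0.         321.64065404]
 [  0.         434.54851493 204.82126177]
 [  0.           0.           1.        ]] [[-0.87383489  0.48603432  0.01353612]
 [ 0.27039429  0.50889915 -0.81725674]
 [-0.40410334 -0.71048737 -0.57611474]] [ 0.41776826 -0.1514245   1.49158845]
top [[425.61000535   0.         313.49595338]
 [  0.         425.61000535 201.24996955]
 [  0.           0.           1.        ]] [[ 0.00922129 -0.99992709 -0.00779686]
 [-0.99563984 -0.0084574  -0.09289658]
 [ 0.09282387  0.00861949 -0.99564524]] [0.0841052  0.53202437 1.03687211]
{'time_s': 0.1, 'qpos': array([-62.27413131,  18.43507825,  -4.01451514,  83.16661967,
         1.29684876,  78.54321342,  -3.26179863]), 'joint_velocities': array([ 0.05759626, -0.08484101,  0.04501649, -0.12327847, -0.02779372,
        0.04689815, -0.02551505]), 'effort': array([ 5.23414997e-05, -4.92572629e+01, -4.05492643e-01, -3.13398778e+01,
       -6.39691134e-02,  3.94059252e-02,  6.59093848e-05]), 'tool_pos': array([0.29422525, 0.57939129, 0.40377882]), 'tool_rot': array([-1.79900421e+02,  7.65695739e-03,  1.53081310e+02]), 'force': array([-0.75048166,  0.45188644,  0.37281323]), 'wrist_torque': array([0.02518678, 0.01764844, 0.02671723]), 'grasp_force': 0.0, 'grip_width': 0.08712938789255362}
```

View pics/top0.png

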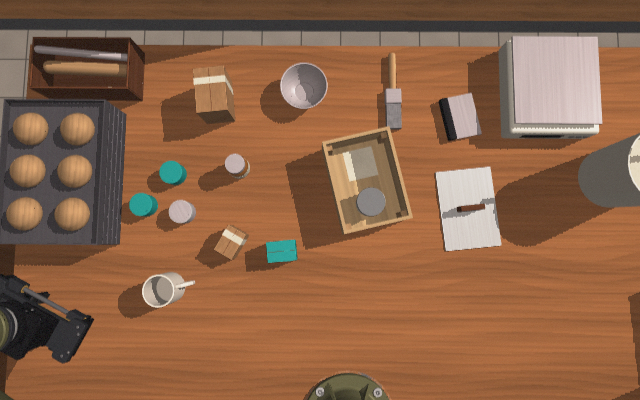

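View pics/scene0.png

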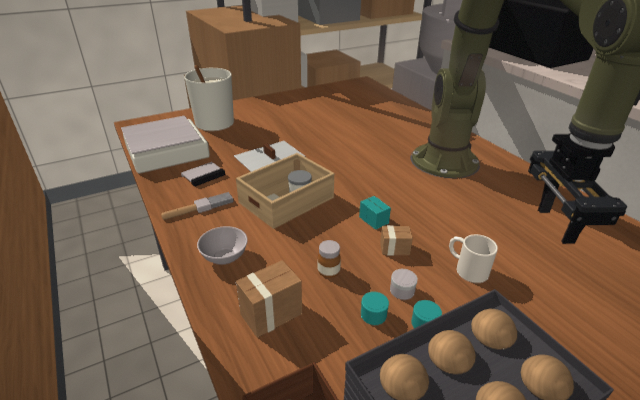

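The top view shows these objects:
- **Carton:** the small brown carton is at (231,242). Look-alikes are the turquoise carton at (281,251) and the big brown box at (214,95).
- **Tin:** the silver tin is at (181,212). Look-alikes are the turquoise tins at (172,172) and (142,204), and the jar with its steel cap at (236,165).
- **Crate and divider:** the crate is at (367,180), with the tub at its lower end (370,202). The divider is at (468,209).

By the description I choose the carton at (231,242) and the tin at (181,212). Next I'll check both in a close crop.

Run:
```python
import cv2
i=cv2.imread("pics/top0.png")
f=lambda r0,r1,c0,c1,n:cv2.imwrite(n,cv2.resize(i[r0:r1,c0:c1],None,fx=4,fy=4,interpolation=cv2.INTER_CUBIC))
f(140,270,120,310,"pics/cA.png");f(115,260,315,510,"pics/cB.png")
```

```text
(no output)
```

View pics/cA.png

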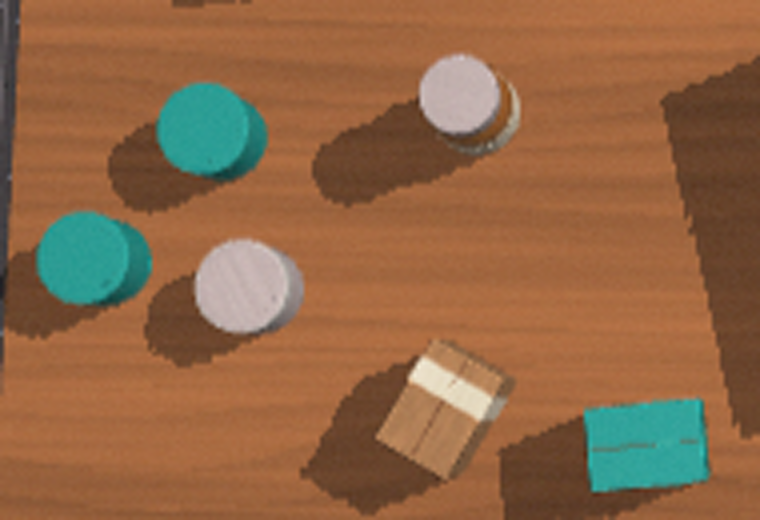

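View pics/cB.png

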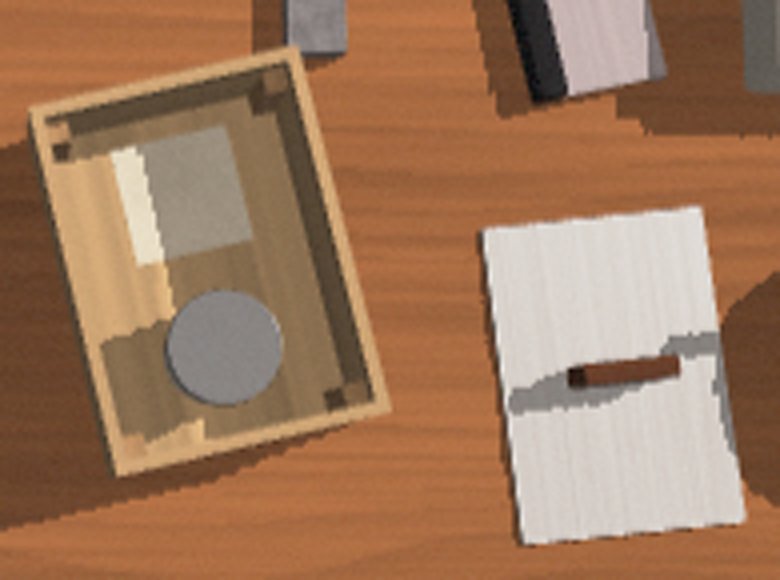

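The crops show the small carton with its white band. Its top corners in crop A are (437,338), (376,437), (448,480) and (509,381). The silver tin's top is at (242,286) and the jar's cap at (460,94). In crop B the crate rim corners are (30,108), (298,46), (390,410) and (117,476), and the tub's lid is at (225,347). The liner is centred at (181,196), and the divider corners are (483,230), (702,206), (746,522) and (523,546).

```bash
cat > h.py <<'E'
import numpy as np,cv2
from cell import env
def pix2w(px,z,c):
    K,R,t=c["camera_matrix"],c["R"],np.array(c["t"])
    C=-R.T@t; out=[]
    for u,v in px:
        d=R.T@np.linalg.solve(K,[u,v,1]); out.append((C+d*(z-C[2])/d[2])[:2])
    return np.array(out)
def rect(p):
    (c,s,a)=cv2.minAreaRect((p*1000).astype(np.float32)); return np.round(c,1),np.round(s,1),round(a,1)
def w2pix(X,c):
    p=c["R"]@np.array(X)+c["t"]; p=c["camera_matrix"]@p; return p[:2]/p[2]
E
python3 - <<'E'
from h import *
c=env.read_camera("top")
A=lambda l:np.array(l)/4+[120-.375,140-.375]
B=lambda l:np.array(l)/4+[315-.375,115-.375]
S=lambda n,px,z:print(n,(pix2w(px,z,c)*1000).round(1).tolist())
for n,f,l,z in[("carton",A,[(437,338),(376,437),(448,480),(509,381)],.054),("crate",B,[(30,108),(298,46),(390,410),(117,476)],.084),("div",B,[(483,230),(702,206),(746,522),(523,546)],.004),("grip",B,[(583,367),(679,356),(680,374),(585,386)],.038),("liner",B,[(110,150),(225,126),(252,240),(137,267)],.008)]:
    p=pix2w(f(l),z,c);print(n,rect(p),p.mean(0).round(4))
    S(n,f(l),z)
S("tin",A([(242,286)]),.042);S("jar",A([(460,94)]),.075);S("tub",B([(225,347)]),.062)
S("turqcarton",A([(645,445)]),.054)
print(env.get_obs()["tool_pos"])
E
```

```text
carton (array([428.6, 288.2]), array([51. , 69.7]), 59.6) [0.4287 0.2882]
carton [[471.3, 292.7], [411.4, 327.8], [386.2, 283.7], [445.7, 248.5]]
crate (array([579.1, -37.2]), array([225.2, 164.7]), 13.5) [ 0.5793 -0.0371]
crate [[668.9, 69.0], [707.8, -91.0], [490.4, -143.2], [450.3, 16.6]]
div (array([ 518.7, -302.5]), array([203. , 140.9]), 6.2) [ 0.5187 -0.3025]
div [[610.6, -221.8], [627.2, -361.7], [426.5, -383.4], [410.2, -243.4]]
grip (array([ 518.3, -302. ]), array([11.7, 59.9]), 7.0) [ 0.5184 -0.3018]
grip [[520.5, -272.0], [527.8, -331.0], [516.7, -331.3], [508.8, -273.0]]
liner (array([630.6, -28.6]), array([77.4, 75.4]), 13.0) [ 0.6307 -0.0286]
liner [[659.9, 16.8], [676.0, -56.8], [602.4, -73.8], [584.4, -0.6]]
tin [[502.5, 416.0]]
jar [[616.9, 278.6]]
tub [[528.7, -49.5]]
turqcarton [[408.2, 165.8]]
[0.29421677 0.57943282 0.40393713]
```

```bash
cat >> h.py <<'E'
from scipy.spatial.transform import Rotation as Ro
def go(x,y,zg,yaw):
    o=env.get_obs(); R=Ro.from_euler("xyz",o["tool_rot"],degrees=True)
    T=Ro.from_euler("xyz",[180,0,yaw],degrees=True)
    d=R.inv().apply(np.array([x,y,zg+.164])-o["tool_pos"])*100
    w=(R.inv()*T).as_rotvec(degrees=True)
    print("xyz",d.round(2),"twist",w.round(1),"rows",round(max(np.linalg.norm(d)/4.17,np.linalg.norm(w)/7.16),1),"| t",round(o["time_s"],1),"w",round(o["grip_width"],4),"g",round(float(o["grasp_force"]),1),"F",np.round(o["force"],1),"q7",round(o["qpos"][6]))
E
python3 -c "
from h import *
go(.429,.288,.14,149.6)"
```

```text
xyz [-25.21 -19.87  10.02] twist [-0.1  0.   3.5] rows 8.1 | t 0.1 w 0.0868 g 0.0 F [ 0.1 -0.9  0.7] q7 -3
```

Request:
servo_tool(plan=[{"xyz":[-12.6,-9.9,0],"twist":[0,0,1.7],"jaw":0},{"xyz":[-25.2,-19.9,5],"twist":[0,0,3.5],"jaw":0},{"xyz":[-25.2,-19.9,10],"twist":[0,0,3.5],"jaw":0},{"xyz":[-25.2,-19.9,10],"twist":[0,0,3.5],"jaw":0},{"xyz":[-25.2,-19.9,10],"twist":[0,0,3.5],"jaw":0},{"xyz":[-25.2,-19.9,10],"twist":[0,0,3.5],"jaw":0},{"xyz":[-25.2,-19.9,10],"twist":[0,0,3.5],"jaw":0},{"xyz":[-25.2,-19.9,10],"twist":[0,0,3.5],"jaw":0},{"xyz":[-25.2,-19.9,10],"twist":[0,0,3.5],"jaw":0},{"xyz":[-25.2,-19.9,10],"twist":[0,0,3.5],"jaw":0}], newtons=25)

```text
time_s: 0.98
tool_pos: [0.43, 0.2845, 0.3035]
tool_rot: [-179.8, -0.0, 149.2]
force: [-0.2, 0.9, -0.0]
grip_width: 0.0872
grasp_force: 0.0
```

```bash
python3 -c "
from h import *
go(.429,.288,.038,149.6)
c=env.read_camera('wrist');cv2.imwrite('pics/w1.png',c['img'][:,:,::-1])
for p in[(471,293),(411,328),(386,284),(446,249)]: print(w2pix([p[0]/1e3,p[1]/1e3,.054],c).round())"
```

```text
xyz [ 0.26  0.28 10.15] twist [-0.2 -0.  -0.4] rows 2.4 | t 1.0 w 0.0872 g 0.0 F [-0.2  0.9 -0. ] q7 24
[363. 261.]
[366. 167.]
[291. 169.]
[294. 262.]
```

View pics/w1.png

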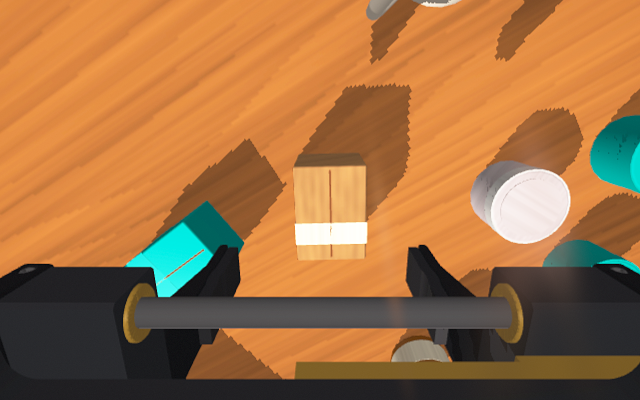

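The wrist view shows the carton's top at (294–368, 166–259). The prediction was (291–366, 167–262), so the measurement is confirmed. I'll descend and grip.

Request:
servo_tool(plan=[{"xyz":[0.25,0.3,3],"twist":[0,0,-0.4],"jaw":0},{"xyz":[0.25,0.3,6],"twist":[0,0,-0.4],"jaw":0},{"xyz":[0.25,0.3,8.5],"twist":[0,0,-0.4],"jaw":0},{"xyz":[0.25,0.3,10.1],"twist":[0,0,-0.4],"jaw":0},{"xyz":[0.25,0.3,10.1],"twist":[0,0,-0.4],"jaw":0},{"xyz":[0.25,0.3,10.1],"twist":[0,0,-0.4],"jaw":0.3},{"xyz":[0.25,0.3,10.1],"twist":[0,0,-0.4],"jaw":0.6},{"xyz":[0.25,0.3,10.1],"twist":[0,0,-0.4],"jaw":0.6},{"xyz":[0.25,0.3,10.1],"twist":[0,0,-0.4],"jaw":0.6},{"xyz":[0.25,0.3,10.1],"twist":[0,0,-0.4],"jaw":0.6}], newtons=25)

```text
time_s: 1.87
tool_pos: [0.4286, 0.2924, 0.2049]
tool_rot: [179.9, 0.0, 150.0]
force: [-0.3, 0.3, -0.6]
grip_width: 0.0615
grasp_force: 0.0
```

Request:
servo_tool(plan=[{"xyz":[0,0,0],"twist":[0,0,0],"jaw":0.6},{"xyz":[0,0,-1],"twist":[0,0,0],"jaw":0.6},{"xyz":[0,0,-4],"twist":[0,0,0],"jaw":0.6},{"xyz":[0,0,-8],"twist":[0,0,0],"jaw":0.6},{"xyz":[0,0,-12],"twist":[0,0,0],"jaw":0.6},{"xyz":[0,0,-14],"twist":[0,0,0],"jaw":0.6},{"xyz":[0,0,-14],"twist":[0,0,0],"jaw":0.6},{"xyz":[0,0,-14],"twist":[0,0,0],"jaw":0.6}])

```text
time_s: 2.53
tool_pos: [0.4284, 0.2919, 0.3455]
tool_rot: [179.8, 0.1, 150.0]
force: [-0.0, 0.0, -1.9]
grip_width: 0.0495
grasp_force: 25.0
```

```bash
python3 -c "
from h import *
go(.631,-.026,.17,193.5)"
```

```text
xyz [-33.45 -17.39   1.13] twist [  0.2   0.1 -43.5] rows 9.0 | t 2.5 w 0.0495 g 25.0 F [-0.   0.  -1.9] q7 23
```

Request:
servo_tool(plan=[{"xyz":[-3.4,-1.7,0.1],"twist":[0,0,-4.4],"jaw":0.6},{"xyz":[-6.7,-3.5,0.2],"twist":[0,0,-8.7],"jaw":0.6},{"xyz":[-10,-5.2,0.3],"twist":[0,0,-13],"jaw":0.6},{"xyz":[-13.4,-7,0.5],"twist":[0,0,-17.4],"jaw":0.6},{"xyz":[-16.7,-8.7,0.6],"twist":[0,0,-21.8],"jaw":0.6},{"xyz":[-20,-10.4,0.7],"twist":[0,0,-26],"jaw":0.6},{"xyz":[-23.4,-12.2,0.8],"twist":[0,0,-30.5],"jaw":0.6},{"xyz":[-26.8,-13.9,0.9],"twist":[0,0,-34.8],"jaw":0.6},{"xyz":[-30,-15.6,1],"twist":[0,0,-39],"jaw":0.6},{"xyz":[-33.45,-17.4,1.1],"twist":[0,0,-43.5],"jaw":0.6}])

```text
time_s: 3.37
tool_pos: [0.6307, -0.0272, 0.3303]
tool_rot: [179.9, -0.2, -166.3]
force: [0.7, 1.8, -0.9]
grip_width: 0.05
grasp_force: 25.0
```

Request:
servo_tool(plan=[{"xyz":[0,0,0],"twist":[0,0,0],"jaw":0.6},{"xyz":[0,0,0],"twist":[0,0,0],"jaw":0.6},{"xyz":[0,0,0],"twist":[0,0,0],"jaw":0.6},{"xyz":[0,0,0],"twist":[0,0,0],"jaw":0.6}])

```text
time_s: 3.7
tool_pos: [0.6302, -0.0243, 0.3314]
tool_rot: [179.9, -0.1, -166.4]
force: [-0.1, 0.7, -1.6]
grip_width: 0.0502
grasp_force: 25.0
```

```bash
python3 -c "
from h import *
go(.631,-.026,.051,193.5)
c=env.read_camera('top');i=c['img'][105:255,300:500];cv2.imwrite('pics/t2.png',cv2.resize(i[:,:,::-1],None,fx=4,fy=4,interpolation=2))"
```

```text
xyz [-0.07 -0.21 11.64] twist [ 0.1 -0.1  0.1] rows 2.8 | t 3.7 w 0.0502 g 25.0 F [-0.1  0.7 -1.6] q7 108
```

View pics/t2.png

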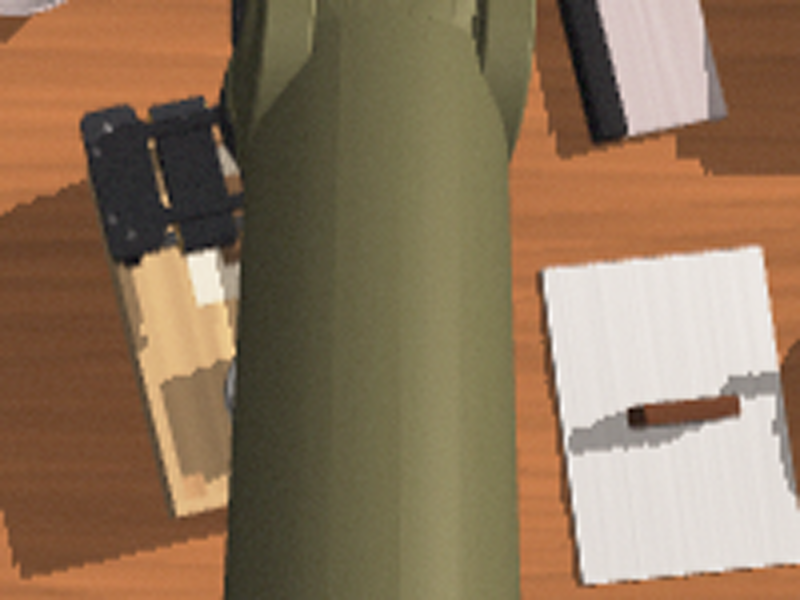

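The arm hides the crate in this view, but the gripper is aligned with it. I'll lower, release and rise.

Request:
servo_tool(plan=[{"xyz":[0,-0.2,2.5],"twist":[0,0,0],"jaw":0.6},{"xyz":[0,-0.2,5],"twist":[0,0,0],"jaw":0.6},{"xyz":[0,-0.2,7.5],"twist":[0,0,0],"jaw":0.6},{"xyz":[0,-0.2,9.5],"twist":[0,0,0],"jaw":0.6},{"xyz":[0,-0.2,10.5],"twist":[0,0,0],"jaw":0.6},{"xyz":[0,-0.2,11.2],"twist":[0,0,0],"jaw":0.6},{"xyz":[0,-0.2,11.5],"twist":[0,0,0],"jaw":0.6},{"xyz":[0,-0.2,11.6],"twist":[0,0,0],"jaw":0.6},{"xyz":[0,-0.2,11.6],"twist":[0,0,0],"jaw":0.6},{"xyz":[0,-0.2,11.6],"twist":[0,0,0],"jaw":0.6}])

```text
time_s: 4.58
tool_pos: [0.6319, -0.028, 0.218]
tool_rot: [-180.0, 0.1, -166.5]
force: [0.0, -0.8, -0.9]
grip_width: 0.0498
grasp_force: 25.0
```

```bash
python3 -c "
from h import *
go(.631,-.026,.049,193.5)"
```

```text
xyz [0.04 0.22 0.5 ] twist [-0.   0.1 -0. ] rows 0.1 | t 4.6 w 0.0498 g 25.0 F [ 0.  -0.8 -0.9] q7 110
```

Request:
servo_tool(plan=[{"xyz":[0,0,0.2],"twist":[0,0,0],"jaw":0.6},{"xyz":[0,0,0.4],"twist":[0,0,0],"jaw":0.6},{"xyz":[0,0,0.4],"twist":[0,0,0],"jaw":0.6},{"xyz":[0,0,0.4],"twist":[0,0,0],"jaw":0.6}])

```text
time_s: 4.92
tool_pos: [0.6322, -0.0281, 0.2172]
tool_rot: [180.0, 0.2, -166.5]
force: [-7.0, 1.2, 17.7]
grip_width: 0.0499
grasp_force: 25.0
```

Request:
servo_tool(plan=[{"xyz":[0,0,0],"twist":[0,0,0],"jaw":0.25},{"xyz":[0,0,0],"twist":[0,0,0],"jaw":0.2},{"xyz":[0,0,0],"twist":[0,0,0],"jaw":0.2},{"xyz":[0,0,0],"twist":[0,0,0],"jaw":0.2},{"xyz":[0,0,0],"twist":[0,0,0],"jaw":0.2},{"xyz":[0,0,-2],"twist":[0,0,0],"jaw":0.2},{"xyz":[0,0,-6],"twist":[0,0,0],"jaw":0.2},{"xyz":[0,0,-10],"twist":[0,0,0],"jaw":0.2},{"xyz":[0,0,-14],"twist":[0,0,0],"jaw":0.2},{"xyz":[0,0,-14],"twist":[0,0,0],"jaw":0.2}])

```text
time_s: 5.75
tool_pos: [0.6337, -0.0287, 0.3621]
tool_rot: [-179.8, 0.8, -166.5]
force: [0.9, -0.0, 1.5]
grip_width: 0.0697
grasp_force: 0.0
```

```bash
python3 -c "
from h import *
go(.5185,-.302,.15,96.2)"
```

```text
xyz [ 17.63 -23.89   4.62] twist [ 0.6  0.8 97.3] rows 13.6 | t 5.8 w 0.0697 g 0.0 F [ 0.9 -0.   1.5] q7 108
```

Request:
servo_tool(plan=[{"xyz":[1.7,-2.4,0],"twist":[0,0,7],"jaw":0},{"xyz":[3.5,-4.8,0],"twist":[0,0,14],"jaw":0},{"xyz":[5.2,-7.2,0],"twist":[0,0,21],"jaw":0},{"xyz":[7,-9.6,0],"twist":[0,0,28],"jaw":0},{"xyz":[8.8,-12,0],"twist":[0,0,35],"jaw":0},{"xyz":[10.5,-14.4,0],"twist":[0,0,42],"jaw":0},{"xyz":[12.3,-16.7,0],"twist":[0,0,49],"jaw":0},{"xyz":[14,-19,0],"twist":[0,0,56],"jaw":0},{"xyz":[16,-21.5,0],"twist":[0,0,63],"jaw":0},{"xyz":[17.6,-23.9,0],"twist":[0,0,70],"jaw":0}])

```text
time_s: 6.58
tool_pos: [0.5146, -0.3031, 0.3525]
tool_rot: [-180.0, -0.0, 123.1]
force: [0.1, -0.6, 0.9]
grip_width: 0.0873
grasp_force: 0.0
```

```bash
python3 -c "
from h import *
go(.5185,-.302,.15,96.2)
c=env.read_camera('top');i=c['img'][105:255,300:500];cv2.imwrite('pics/t3.png',cv2.resize(i[:,:,::-1],None,fx=4,fy=4,interpolation=2))"
```

```text
xyz [-0.12  0.39  3.85] twist [-0.  -0.  26.9] rows 3.8 | t 6.6 w 0.0873 g 0.0 F [ 0.1 -0.6  0.9] q7 69
```

View pics/t3.png

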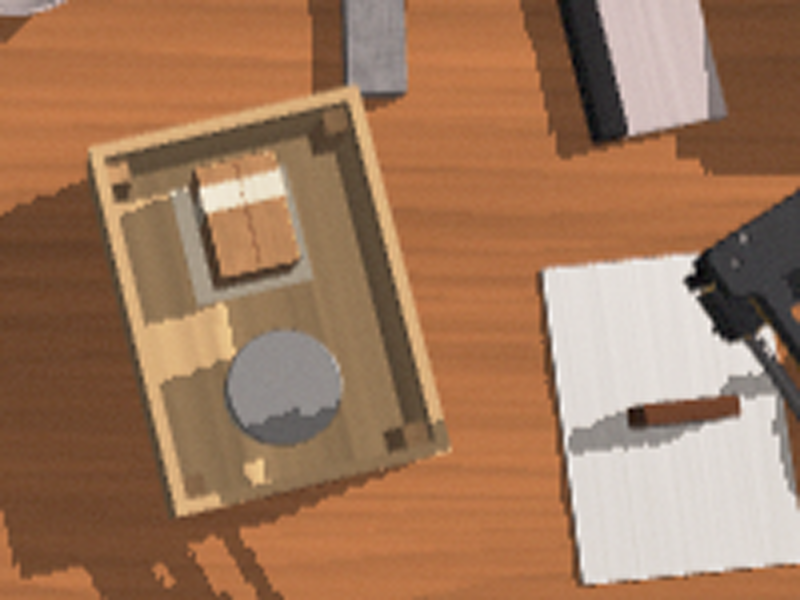

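The carton stands upright on the liner, top at about (193–300, 152–280), and the tub is unmoved at (285,387). Next is the divider.

Request:
servo_tool(plan=[{"xyz":[-0.1,0.4,1],"twist":[0,0,6.8],"jaw":0},{"xyz":[-0.1,0.4,3],"twist":[0,0,13.5],"jaw":0},{"xyz":[-0.1,0.4,6],"twist":[0,0,20],"jaw":0},{"xyz":[-0.1,0.4,9],"twist":[0,0,26.9],"jaw":0},{"xyz":[-0.1,0.4,11],"twist":[0,0,26.9],"jaw":0.3},{"xyz":[-0.1,0.4,11.5],"twist":[0,0,26.9],"jaw":0.5},{"xyz":[-0.1,0.4,11.5],"twist":[0,0,26.9],"jaw":0.5},{"xyz":[-0.1,0.4,11.5],"twist":[0,0,26.9],"jaw":0.5},{"xyz":[-0.1,0.4,11.5],"twist":[0,0,26.9],"jaw":0.5}])

```text
time_s: 7.38
tool_pos: [0.5205, -0.3007, 0.2395]
tool_rot: [179.8, 0.1, 96.6]
force: [-0.0, 0.5, 0.9]
grip_width: 0.0614
grasp_force: 0.0
```

```bash
python3 -c "
from h import *
go(.5185,-.302,.028,96.2)"
```

```text
xyz [-0.1  -0.22  4.75] twist [0.2 0.1 0.4] rows 1.1 | t 7.4 w 0.0614 g 0.0 F [-0.   0.5  0.9] q7 48
```

Request:
servo_tool(plan=[{"xyz":[-0.1,-0.2,2],"twist":[0,0,0.4],"jaw":0.5},{"xyz":[-0.1,-0.2,3.5],"twist":[0,0,0.4],"jaw":0.5},{"xyz":[-0.1,-0.2,4.3],"twist":[0,0,0.4],"jaw":0.5},{"xyz":[-0.1,-0.2,4.6],"twist":[0,0,0.4],"jaw":0.5},{"xyz":[-0.1,-0.2,4.6],"twist":[0,0,0.4],"jaw":0.5},{"xyz":[-0.1,-0.2,4.6],"twist":[0,0,0.4],"jaw":0.5}])

```text
time_s: 7.88
tool_pos: [0.5184, -0.3016, 0.1928]
tool_rot: [179.9, 0.0, 96.2]
force: [-0.4, 0.2, -1.5]
grip_width: 0.0442
grasp_force: 0.0
```

Request:
servo_tool(plan=[{"xyz":[0,0,0],"twist":[0,0,0],"jaw":1},{"xyz":[0,0,0],"twist":[0,0,0],"jaw":1},{"xyz":[0,0,0],"twist":[0,0,0],"jaw":1},{"xyz":[0,0,0],"twist":[0,0,0],"jaw":1},{"xyz":[0,0,0],"twist":[0,0,0],"jaw":1},{"xyz":[0,0,0],"twist":[0,0,0],"jaw":1},{"xyz":[0,0,0],"twist":[0,0,0],"jaw":1},{"xyz":[0,0,0],"twist":[0,0,0],"jaw":1}], newtons=50)

```text
time_s: 8.55
tool_pos: [0.5181, -0.3013, 0.192]
tool_rot: [180.0, 0.0, 96.2]
force: [0.8, 0.1, 0.4]
grip_width: 0.0137
grasp_force: 50.0
```

```bash
python3 -c "
from h import *
go(.5185,-.302,.028,96.2)"
```

```text
xyz [-0.07  0.03 -0.  ] twist [ 0.  0. -0.] rows 0.0 | t 8.6 w 0.0137 g 50.0 F [0.8 0.1 0.4] q7 49
```

Request:
servo_tool(plan=[{"xyz":[0,0,-1],"twist":[0,0,0],"jaw":1},{"xyz":[0,0,-3],"twist":[0,0,0],"jaw":1},{"xyz":[0,0,-6],"twist":[0,0,0],"jaw":1},{"xyz":[0,0,-9],"twist":[0,0,0],"jaw":1},{"xyz":[0,0,-12],"twist":[0,0,0],"jaw":1},{"xyz":[0,0,-14],"twist":[0,0,0],"jaw":1},{"xyz":[0,0,-14],"twist":[0,0,0],"jaw":1},{"xyz":[0,0,-14],"twist":[0,0,0],"jaw":1}])

```text
time_s: 9.22
tool_pos: [0.5179, -0.3015, 0.3327]
tool_rot: [179.9, 0.0, 96.2]
force: [0.1, 0.7, -3.0]
grip_width: 0.0135
grasp_force: 50.0
```

```bash
python3 -c "
from h import *
go(.579,-.036,.15,103.5)"
```

```text
xyz [25.74  8.93  1.87] twist [ 0.1  0.  -7.3] rows 6.5 | t 9.2 w 0.0135 g 50.0 F [ 0.1  0.7 -3. ] q7 44
```

Request:
servo_tool(plan=[{"xyz":[1.5,0.5,0],"twist":[0,0,0],"jaw":1},{"xyz":[4.5,1.5,0],"twist":[0,0,-1],"jaw":1},{"xyz":[8,2.8,0],"twist":[0,0,-2],"jaw":1},{"xyz":[12,4.2,0],"twist":[0,0,-3],"jaw":1},{"xyz":[16,5.5,0],"twist":[0,0,-4],"jaw":1},{"xyz":[20,7,0.5],"twist":[0,0,-5.5],"jaw":1},{"xyz":[23,8,1],"twist":[0,0,-6.5],"jaw":1},{"xyz":[25,8.7,1.5],"twist":[0,0,-7.3],"jaw":1},{"xyz":[25.7,8.9,1.9],"twist":[0,0,-7.3],"jaw":1},{"xyz":[25.7,8.9,1.9],"twist":[0,0,-7.3],"jaw":1}])

```text
time_s: 10.05
tool_pos: [0.5781, -0.0342, 0.3102]
tool_rot: [-179.7, -0.0, 103.7]
force: [-0.5, -0.3, -3.0]
grip_width: 0.0136
grasp_force: 50.0
```

Request:
servo_tool(plan=[{"xyz":[0,0,0],"twist":[0,0,0],"jaw":1},{"xyz":[0,0,0],"twist":[0,0,0],"jaw":1},{"xyz":[0,0,1],"twist":[0,0,0],"jaw":1},{"xyz":[0,0,2],"twist":[0,0,0],"jaw":1},{"xyz":[0,0,2],"twist":[0,0,0],"jaw":1},{"xyz":[0,0,2],"twist":[0,0,0],"jaw":1},{"xyz":[0,0,2],"twist":[0,0,0],"jaw":1}])

```text
time_s: 10.63
tool_pos: [0.5786, -0.0366, 0.2926]
tool_rot: [-180.0, 0.0, 103.5]
force: [1.6, 0.5, -2.4]
grip_width: 0.0141
grasp_force: 50.0
```

```bash
python3 -c "
from h import *
go(.579,-.036,.096,103.5)
c=env.read_camera('scene');np.savez('sc.npz',**c);i=c['img'][130:250,220:360];cv2.imwrite('pics/s4.png',cv2.resize(i[:,:,::-1],None,fx=5,fy=5,interpolation=2))"
```

```text
xyz [0.05 0.05 3.26] twist [-0.  0. -0.] rows 0.8 | t 10.6 w 0.0141 g 50.0 F [ 1.6  0.5 -2.4] q7 22
```

View pics/s4.png

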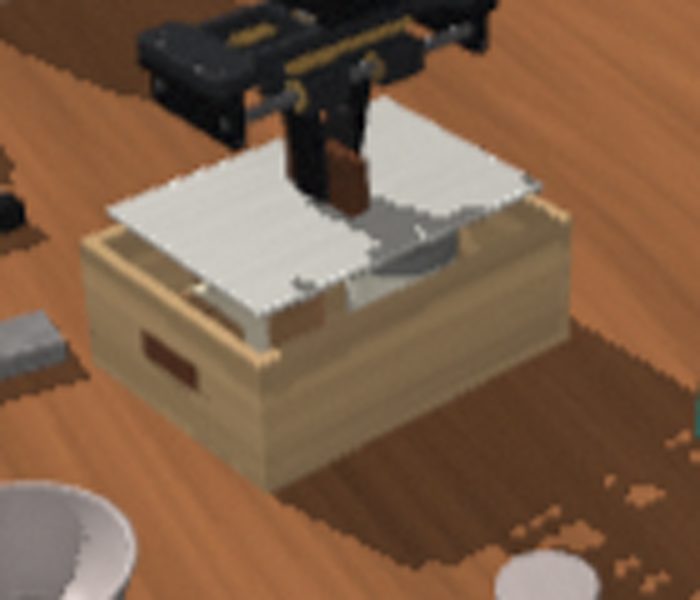

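The plate hovers level over the crate, with top corners at (108,208), (262,313), (542,186) and (385,97). The crate rim's outer corners are at (82,240), (265,363) and (571,213). I'll check the two centres against each other.

```bash
python3 -c "
from h import *
c=np.load('sc.npz')
S=lambda l:np.array(l)/5+[220-.4,130-.4]
p=pix2w(S([(108,208),(262,313),(542,186),(385,97)]),.1046,c)
r=pix2w(S([(82,240),(265,363),(571,213)]),.084,c)
print(p*1000,r*1000)
pm=p.mean(0);rm=(r[0]+r[2])/2;print(pm,rm,rect(p))
a=np.radians(13.5);d=(pm-rm);print('plate-crate in crate frame',d@[np.cos(a),np.sin(a)],d@[-np.sin(a),np.cos(a)])
for X in ([.579,-.037,.084],):pass
e=lambda u,v:np.array([.579,-.037])+u*np.array([np.cos(a),np.sin(a)])+v*np.array([-np.sin(a),np.cos(a)])
for s,t in((1,-1),(1,1),(-1,1)):
  print((w2pix([*e(.113*s,.083*t),.084],c)-[219.6,129.6])*5,(w2pix([*e(.101*s,.071*t),.1046],c)-[219.6,129.6])*5)"
```

```text
[[ 689.34203949  -85.19933935]
 [ 656.39599762   52.34001089]
 [ 462.60985157    6.58959145]
 [ 493.99089387 -131.41976598]] [[704.12555569 -92.37594427]
 [662.38544089  67.13633735]
 [445.13160953  10.7049271 ]]
[ 0.5755847  -0.03942238] [ 0.57462858 -0.04083551] (array([575.4, -39.4]), array([200.7, 141.5]), 13.3)
plate-crate in crate frame 0.0012595848603408407 0.0011508877078717072
[ 75.64588525 242.66497657] [102.17495264 212.14146711]
[254.65545963 369.57005684] [257.02967719 318.20765469]
[569.90445491 220.17450955] [541.18310168 188.12970889]
```

The plate is centred to about 1 mm, so I'll lower it.

Request:
servo_tool(plan=[{"xyz":[0,0,0.7],"twist":[0,0,0],"jaw":1},{"xyz":[0,0,1.4],"twist":[0,0,0],"jaw":1},{"xyz":[0,0,2],"twist":[0,0,0],"jaw":1},{"xyz":[0,0,2.5],"twist":[0,0,0],"jaw":1},{"xyz":[0,0,2.8],"twist":[0,0,0],"jaw":1},{"xyz":[0,0,3],"twist":[0,0,0],"jaw":1},{"xyz":[0,0,3],"twist":[0,0,0],"jaw":1},{"xyz":[0,0,3],"twist":[0,0,0],"jaw":1}])

```text
time_s: 11.35
tool_pos: [0.5788, -0.0362, 0.2628]
tool_rot: [180.0, 0.0, 103.5]
force: [-0.0, -0.6, -1.9]
grip_width: 0.014
grasp_force: 50.0
```

```bash
python3 -c "
from h import *
go(.579,-.036,.096,103.5)"
```

```text
xyz [0.02 0.03 0.28] twist [ 0.  0. -0.] rows 0.1 | t 11.3 w 0.014 g 50.0 F [-0.  -0.6 -1.9] q7 23
```

Request:
servo_tool(plan=[{"xyz":[0,0,0.1],"twist":[0,0,0],"jaw":1},{"xyz":[0,0,0.2],"twist":[0,0,0],"jaw":1},{"xyz":[0,0,0.25],"twist":[0,0,0],"jaw":1},{"xyz":[0,0,0.25],"twist":[0,0,0],"jaw":1},{"xyz":[0,0,0.25],"twist":[0,0,0],"jaw":1}])

```text
time_s: 11.77
tool_pos: [0.5787, -0.0362, 0.2603]
tool_rot: [180.0, 0.0, 103.5]
force: [0.0, 0.5, -2.6]
grip_width: 0.0138
grasp_force: 50.0
```

Request:
servo_tool(plan=[{"xyz":[0,0,0],"twist":[0,0,0],"jaw":0.7},{"xyz":[0,0,0],"twist":[0,0,0],"jaw":0.6},{"xyz":[0,0,0],"twist":[0,0,0],"jaw":0.5},{"xyz":[0,0,0],"twist":[0,0,0],"jaw":0.5},{"xyz":[0,0,0],"twist":[0,0,0],"jaw":0.5},{"xyz":[0,0,-2],"twist":[0,0,0],"jaw":0.5},{"xyz":[0,0,-5],"twist":[0,0,0],"jaw":0.5},{"xyz":[0,0,-9],"twist":[0,0,0],"jaw":0.5},{"xyz":[0,0,-12],"twist":[0,0,0],"jaw":0.5},{"xyz":[0,0,-12],"twist":[0,0,0],"jaw":0.5}])

```text
time_s: 12.6
tool_pos: [0.5806, -0.037, 0.3875]
tool_rot: [179.3, 0.1, 103.5]
force: [0.9, -0.5, 0.7]
grip_width: 0.0436
grasp_force: 0.0
```

```bash
python3 -c "
from h import *
go(.5025,.416,.15,50)"
```

```text
xyz [45.89  2.87  7.31] twist [ 0.7 -0.2 53.5] rows 11.2 | t 12.6 w 0.0436 g 0.0 F [ 0.9 -0.5  0.7] q7 20
```

Request:
servo_tool(plan=[{"xyz":[4,0.25,0],"twist":[0,0,4.5],"jaw":0.2},{"xyz":[8,0.5,0],"twist":[0,0,9],"jaw":0},{"xyz":[12,0.75,0],"twist":[0,0,13.5],"jaw":0},{"xyz":[16,1,0],"twist":[0,0,18],"jaw":0},{"xyz":[20,1.25,0],"twist":[0,0,22.5],"jaw":0},{"xyz":[24,1.5,0],"twist":[0,0,27],"jaw":0},{"xyz":[28,1.75,1],"twist":[0,0,31.5],"jaw":0},{"xyz":[32,2,2],"twist":[0,0,36],"jaw":0},{"xyz":[36,2.25,3],"twist":[0,0,41],"jaw":0},{"xyz":[40,2.5,4],"twist":[0,0,46],"jaw":0}])

```text
time_s: 13.43
tool_pos: [0.5091, 0.3604, 0.3399]
tool_rot: [-180.0, -0.0, 57.2]
force: [1.5, 0.5, 0.4]
grip_width: 0.0868
grasp_force: 0.0
```

```bash
python3 -c "
from h import *
go(.5025,.416,.12,50)
c=env.read_camera('top');np.savez('tp.npz',**c)
i=c['img'][110:240,315:420];a=cv2.resize(i[:,:,::-1],(420,520),interpolation=2)
c=env.read_camera('scene');i=c['img'][140:230,230:340];b=cv2.resize(i[:,:,::-1],(330,270),interpolation=2)
o=np.zeros((520,750,3),np.uint8);o[:,:420]=a;o[:270,420:]=b
cv2.imwrite('pics/t5.png',o)"
```

```text
xyz [ 4.32 -3.57  5.59] twist [-0.  -0.   7.2] rows 1.9 | t 13.4 w 0.0868 g 0.0 F [1.5 0.5 0.4] q7 -65
```

View pics/t5.png

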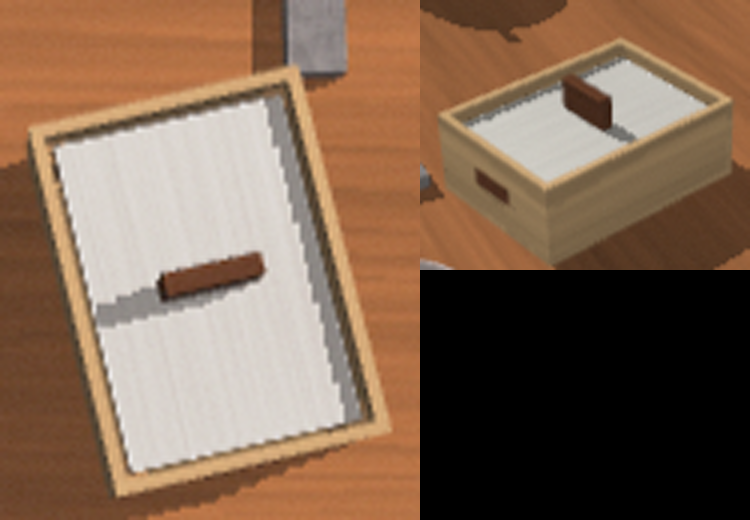

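The divider lies level inside the rim, with its grip at (212,276). Now the tin.

Request:
servo_tool(plan=[{"xyz":[2.2,-1.8,1],"twist":[0,0,3.6],"jaw":0},{"xyz":[4.3,-3.5,3],"twist":[0,0,7.2],"jaw":0},{"xyz":[4.3,-3.5,5.6],"twist":[0,0,7.2],"jaw":0},{"xyz":[4.3,-3.5,5.6],"twist":[0,0,7.2],"jaw":0},{"xyz":[4.3,-3.5,5.6],"twist":[0,0,7.2],"jaw":0},{"xyz":[4.3,-3.5,5.6],"twist":[0,0,7.2],"jaw":0}])

```text
time_s: 14.03
tool_pos: [0.5044, 0.4126, 0.2853]
tool_rot: [179.9, -0.0, 50.2]
force: [0.8, -0.2, 1.1]
grip_width: 0.0872
grasp_force: 0.0
```

```bash
python3 -c "
from h import *
go(.5025,.416,.026,50)"
```

```text
xyz [ 0.14 -0.37  9.53] twist [ 0.1 -0.   0.2] rows 2.3 | t 14.0 w 0.0872 g 0.0 F [ 0.8 -0.2  1.1] q7 -74
```

Request:
servo_tool(plan=[{"xyz":[0.1,-0.3,3],"twist":[0,0,0],"jaw":0},{"xyz":[0.1,-0.3,6],"twist":[0,0,0],"jaw":0},{"xyz":[0.1,-0.3,8.3],"twist":[0,0,0],"jaw":0},{"xyz":[0.1,-0.3,9.5],"twist":[0,0,0],"jaw":0},{"xyz":[0.1,-0.3,9.5],"twist":[0,0,0],"jaw":0},{"xyz":[0.1,-0.3,9.5],"twist":[0,0,0],"jaw":0}])

```text
time_s: 14.53
tool_pos: [0.5027, 0.416, 0.1907]
tool_rot: [180.0, -0.1, 50.2]
force: [0.5, -0.3, 0.5]
grip_width: 0.0869
grasp_force: 0.0
```

Request:
servo_tool(plan=[{"xyz":[0,0,0],"twist":[0,0,0],"jaw":0.5},{"xyz":[0,0,0],"twist":[0,0,0],"jaw":0.5},{"xyz":[0,0,0],"twist":[0,0,0],"jaw":0.5},{"xyz":[0,0,0],"twist":[0,0,0],"jaw":0.5},{"xyz":[0,0,0],"twist":[0,0,0],"jaw":0.5},{"xyz":[0,0,0],"twist":[0,0,0],"jaw":0.5},{"xyz":[0,0,0],"twist":[0,0,0],"jaw":0.5},{"xyz":[0,0,0],"twist":[0,0,0],"jaw":0.5}], newtons=30)

```text
time_s: 15.2
tool_pos: [0.5018, 0.4165, 0.1897]
tool_rot: [-180.0, -0.0, 50.3]
force: [0.5, -0.2, 2.5]
grip_width: 0.0553
grasp_force: 30.0
```

Request:
servo_tool(plan=[{"xyz":[0,0,-1],"twist":[0,0,0],"jaw":0.5},{"xyz":[0,0,-4],"twist":[0,0,0],"jaw":0.5},{"xyz":[0,0,-8],"twist":[0,0,0],"jaw":0.5},{"xyz":[0,0,-12],"twist":[0,0,0],"jaw":0.5},{"xyz":[0,0,-16],"twist":[0,0,0],"jaw":0.5},{"xyz":[0,0,-18],"twist":[0,0,0],"jaw":0.5},{"xyz":[0,0,-18],"twist":[0,0,0],"jaw":0.5},{"xyz":[0,0,-18],"twist":[0,0,0],"jaw":0.5}])

```text
time_s: 15.87
tool_pos: [0.5019, 0.4163, 0.3712]
tool_rot: [180.0, -0.2, 50.3]
force: [-0.2, -0.4, -1.1]
grip_width: 0.0558
grasp_force: 30.0
```

```bash
python3 -c "
from h import *
go(.6315,-.025,.17,13.5)"
```

```text
xyz [-25.67  38.17   3.64] twist [-0.1 -0.2 36.8] rows 11.1 | t 15.9 w 0.0558 g 30.0 F [-0.2 -0.4 -1.1] q7 -76
```

Request:
servo_tool(plan=[{"xyz":[-1.3,1.9,0],"twist":[0,0,1.8],"jaw":0.5},{"xyz":[-3.3,4.9,0],"twist":[0,0,4.7],"jaw":0.5},{"xyz":[-5.6,8.3,0],"twist":[0,0,8],"jaw":0.5},{"xyz":[-7.9,11.7,0],"twist":[0,0,11.3],"jaw":0.5},{"xyz":[-10.2,15.1,0],"twist":[0,0,14.6],"jaw":0.5},{"xyz":[-12.5,18.5,0],"twist":[0,0,17.9],"jaw":0.5},{"xyz":[-14.8,21.9,0],"twist":[0,0,21.2],"jaw":0.5},{"xyz":[-17.1,25.3,0],"twist":[0,0,24.5],"jaw":0.5},{"xyz":[-19.4,28.8,0],"twist":[0,0,27.8],"jaw":0.5},{"xyz":[-21.5,32,0],"twist":[0,0,31],"jaw":0.5}])

```text
time_s: 16.7
tool_pos: [0.6098, 0.0434, 0.3672]
tool_rot: [-180.0, 0.2, 19.0]
force: [0.2, -0.5, -1.1]
grip_width: 0.0555
grasp_force: 30.0
```

```bash
python3 -c "
from h import *
go(.6315,-.025,.15,13.5)"
```

```text
xyz [-0.16  7.18  5.32] twist [0.  0.2 5.5] rows 2.1 | t 16.7 w 0.0555 g 30.0 F [ 0.2 -0.5 -1.1] q7 -69
```

Request:
servo_tool(plan=[{"xyz":[0,2.5,1],"twist":[0,0,2],"jaw":0.5},{"xyz":[-0.1,5,2],"twist":[0,0,4],"jaw":0.5},{"xyz":[-0.2,6.7,4],"twist":[0,0,5.5],"jaw":0.5},{"xyz":[-0.2,7.2,5.3],"twist":[0,0,5.5],"jaw":0.5},{"xyz":[-0.2,7.2,5.3],"twist":[0,0,5.5],"jaw":0.5},{"xyz":[-0.2,7.2,5.3],"twist":[0,0,5.5],"jaw":0.5},{"xyz":[-0.2,7.2,5.3],"twist":[0,0,5.5],"jaw":0.5}])

```text
time_s: 17.28
tool_pos: [0.6323, -0.0202, 0.3162]
tool_rot: [-179.9, 0.0, 13.9]
force: [-0.1, 0.3, -1.3]
grip_width: 0.0555
grasp_force: 30.0
```

```bash
python3 -c "
from h import *
go(.6315,-.025,.099,13.5)"
```

```text
xyz [-0.19  0.46  5.32] twist [-0.1  0.   0.4] rows 1.3 | t 17.3 w 0.0555 g 30.0 F [-0.1  0.3 -1.3] q7 -65
```

Request:
servo_tool(plan=[{"xyz":[-0.2,0.3,1],"twist":[0,0,0],"jaw":0.5},{"xyz":[-0.2,0.3,2],"twist":[0,0,0],"jaw":0.5},{"xyz":[-0.2,0.3,3],"twist":[0,0,0],"jaw":0.5},{"xyz":[-0.2,0.3,4],"twist":[0,0,0],"jaw":0.5},{"xyz":[-0.2,0.3,4.6],"twist":[0,0,0],"jaw":0.5},{"xyz":[-0.2,0.3,4.9],"twist":[0,0,0],"jaw":0.5},{"xyz":[-0.2,0.3,4.9],"twist":[0,0,0],"jaw":0.5},{"xyz":[-0.2,0.3,4.9],"twist":[0,0,0],"jaw":0.5}])

```text
time_s: 17.95
tool_pos: [0.6312, -0.0256, 0.2673]
tool_rot: [180.0, -0.0, 13.8]
force: [-0.2, 0.3, -1.4]
grip_width: 0.0554
grasp_force: 30.0
```

```bash
python3 -c "
from h import *
go(.6315,-.025,.098,13.5)"
```

```text
xyz [ 0.04 -0.05  0.53] twist [ 0.  -0.   0.3] rows 0.1 | t 17.9 w 0.0554 g 30.0 F [-0.2  0.3 -1.4] q7 -63
```

Request:
servo_tool(plan=[{"xyz":[0,0,0.2],"twist":[0,0,0],"jaw":0.5},{"xyz":[0,0,0.35],"twist":[0,0,0],"jaw":0.5},{"xyz":[0,0,0.5],"twist":[0,0,0],"jaw":0.5},{"xyz":[0,0,0.5],"twist":[0,0,0],"jaw":0.5},{"xyz":[0,0,0.5],"twist":[0,0,0],"jaw":0.5}])

```text
time_s: 18.37
tool_pos: [0.6311, -0.0255, 0.2623]
tool_rot: [-180.0, -0.0, 13.8]
force: [0.2, -0.8, -0.9]
grip_width: 0.0555
grasp_force: 30.0
```

Request:
servo_tool(plan=[{"xyz":[0,0,0],"twist":[0,0,0],"jaw":0.3},{"xyz":[0,0,0],"twist":[0,0,0],"jaw":0.2},{"xyz":[0,0,0],"twist":[0,0,0],"jaw":0.1},{"xyz":[0,0,0],"twist":[0,0,0],"jaw":0.1},{"xyz":[0,0,0],"twist":[0,0,0],"jaw":0.1},{"xyz":[0,0,-1],"twist":[0,0,0],"jaw":0.1},{"xyz":[0,0,-4],"twist":[0,0,0],"jaw":0.1},{"xyz":[0,0,-8],"twist":[0,0,0],"jaw":0.1},{"xyz":[0,0,-12],"twist":[0,0,0],"jaw":0.1},{"xyz":[0,0,-14],"twist":[0,0,0],"jaw":0.1}])

```text
time_s: 19.2
tool_pos: [0.6318, -0.0264, 0.4084]
tool_rot: [179.9, -0.4, 13.7]
force: [1.5, -0.4, 1.0]
grip_width: 0.0786
grasp_force: 0.0
```

Request:
servo_tool(plan=[{"xyz":[0,-4,0],"twist":[0,0,0],"jaw":0.1},{"xyz":[0,-8,0],"twist":[0,0,0],"jaw":0.1},{"xyz":[0,-12,0],"twist":[0,0,0],"jaw":0.1},{"xyz":[0,-16,0],"twist":[0,0,0],"jaw":0.1},{"xyz":[0,-20,0],"twist":[0,0,0],"jaw":0.1},{"xyz":[0,-24,0],"twist":[0,0,0],"jaw":0.1},{"xyz":[0,-26,0],"twist":[0,0,0],"jaw":0.1},{"xyz":[0,-26,0],"twist":[0,0,0],"jaw":0.1},{"xyz":[0,-26,0],"twist":[0,0,0],"jaw":0.1}])

```text
time_s: 19.95
tool_pos: [0.5686, 0.2286, 0.4028]
tool_rot: [180.0, -0.0, 14.0]
force: [-0.2, -0.2, -0.2]
grip_width: 0.0785
grasp_force: 0.0
```

```bash
python3 -c "
from h import *
c=env.read_camera('top')
i=c['img'][110:240,315:420];a=cv2.resize(i[:,:,::-1],(420,520),interpolation=2)
c=env.read_camera('scene');i=c['img'][130:230,230:340];b=cv2.resize(i[:,:,::-1],(330,300),interpolation=2)
o=np.zeros((520,750,3),np.uint8);o[:,:420]=a;o[:300,420:]=b
cv2.imwrite('pics/t6.png',o)"
```

```text
(no output)
```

View pics/t6.png

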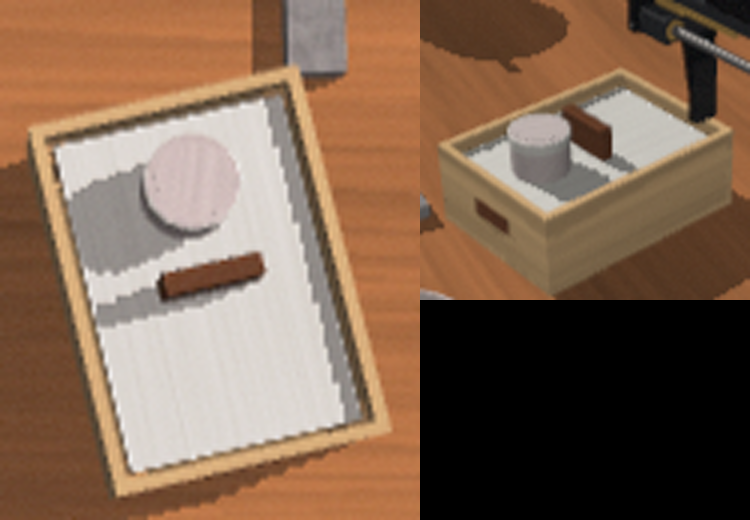

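The tin stands upright on the level divider at (191,183), beside the grip, and the gripper is well clear. I'll hand it in.

```bash
python3 -c "
from cell import env
print(env.sign_off())"
```

```text
the job is handed in; nothing more can be done
None
```

I packed the crate and handed it in at about 20 s of the 72 s: the carton is upright on the liner, the divider is level on its posts, and the tin stands beside the grip; sign-off returned no verdict, so my basis is the final pictures.

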